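# Stand the tallest lamp model on the display stand

## Task

Of the three printed lamp models on the bench, put the tallest one on the low round aluminium display stand, its foot inside the rim. They are top-heavy and tip easily: pick it up by its head, keep it upright and lower it all the way down before letting go. Leave the two shorter ones standing where they are.

Things in the scene. Friction and masses are not known exactly. Their poses are not given: they have to be found in the camera images.
- lamp_tall: printed ivory plastic mushroom lamp model, upright, the tallest of three, 190 mm tall: foot disc 44 mm across, 9 mm thick; stem 16 mm; heavy head 52 mm across, 54 mm high, its straight side (to grip) 142 to 178 mm above the underside. Loose, 0.15 to 0.31 kg, mostly in the head; topples if tilted over about 9 degrees. Origin: centre of the underside, z up.
- lamp_mid: printed ivory plastic mushroom lamp model, upright, the middle one of three, 150 mm tall: foot disc 44 mm across, 9 mm thick; stem 16 mm; heavy head 52 mm across, 54 mm high, its straight side (to grip) 102 to 138 mm above the underside. Loose, about 0.19 kg. Origin: centre of the underside, z up.
- lamp_low: printed ivory plastic mushroom lamp model, upright, the shortest of three, 115 mm tall: foot disc 44 mm across, 9 mm thick; stem 16 mm; heavy head 52 mm across, 54 mm high, its straight side (to grip) 67 to 103 mm above the underside. Loose, about 0.17 kg. Origin: centre of the underside, z up.
- stand: low round aluminium display stand, fixed, 100 mm across, 12 mm high, with a round flat-floored well 76 mm across and 6 mm deep in its top (dark floor, 6 mm above the bench). Empty at the start. Origin: centre of its underside, z up. A paste jar 55 mm wide and 54 mm high stands among the lamps and the stand.

How it is judged:
By the outcome, as a careful person would: the job done as asked, in the order asked, and still so for the second after the job is handed in, with the robot touching nothing.
It also fails if it takes over 40 s, if anything falls off the work surface, if the arm or the gripper's body presses on something with over 40 N, if the wrist force passes 120 N, or if a joint passes its speed limit or range.

## Robot

A 6-joint arm with a two-finger parallel gripper is mounted at the origin on a cart in front of the work surface, level with it; the furniture and walls round the work are solid. World frame = base frame: x ahead of the robot, y to its left, z up, the work surface at z = 0. Lengths are in mm, angles in rad, forces in N, time in s.
With the tool pointing down it reaches from about 375 to 750 mm from the base axis. Payload 9 kg.
Tool frame: the origin (TCP) lies at the very end of the fingers, on their centre line; the grasp point (between the pads) lies 19 mm behind it (ctrl.grip_point_offset is the distance from the TCP to the grasp point, in mm); z points along the fingers, y is the direction in which the jaws open and shut (so a half turn about z gives the same grasp; the last joint's range is limited). The gripper opens to 85 mm and grips with 20 to 120 N. Pads are 22 mm wide; open, the fingers measure 114 mm over their backs; the gripper's body (76 mm by 85 mm) begins 54 mm behind the grasp point. The pads swing forward as they close: fully open they stand 13 mm farther back than shut.
Start: joints at [1.077, 0.104, 0.097, 1.564, 0, 1.353], TCP at [163.395, 577.357, 209.531] pointing down, gripper open.
Joint ranges: [-2.99, 2.99], [-0.84, 1.86], [-1.1, 1.16], [-1.84, 2.11], [-1.51, 1.56], [-3.14, 3.14]. Speed limits (rad/s): [2.22, 2.22, 2.57, 3.14, 3.14, 3.14].

## Interface

Orientations are given as [roll, pitch, yaw] about the fixed x, y, z axes, in that order (R = Rz(yaw) Ry(pitch) Rx(roll)).
In Python, from cell import ctrl gives the robot as it stands.
- The arm moves only by the tool jog_arm, never from a script. Its argument "plan" is a list of rows, each an object of numbers: "x", "y", "z": the shift along the tool's x, y, z in cm; "turn": the turn about the tool's z in degrees. A call has 1 to 10 rows; each row shifts and turns the pose as measured when the row begins, along the tool's axes as they then stand; what a row does not reach is not made up. A row lasts 1/10 s, in which the tool goes at most 50 mm and 8.59 degrees, less where a joint would pass 70% of its speed; a pose out of reach is approached as far as the arm can. A call is refused whole if a number of a shift passes 5 or a number of a turn 8.59, either way. A call with a gripper value outside its range is refused whole. "hand" is the finger opening in cm, from 0 to 8.54, set as the call begins (left out, the last holds). The fingers move at their own pace and stop on an object; the grip force is fixed at half the most. Time passes only in rows, so rows that do not move let the fingers close. It gives the time, the measured TCP pose, the force and the opening at its end, in the units of the state.
- ctrl.state(): the state, without advancing time (a new reading comes with each control period).
- ctrl.read_camera(name): name is "scene" or "top" or "wrist"; returns a dict with "color" (400x640x3 uint8, red, green, blue), "z_map" (400x640 float32, mm along the optical axis (not along the pixel's ray), 0 where there is no reading), "intrinsics" (3x3 intrinsics, pixels), "D" ([k1, k2, p1, p2, k3] as OpenCV has them; the pictures are not rectified), "rvec" (rotation vector, rad) and "tvec" (3), from world to camera coordinates, as OpenCV has them; the wrist camera has in their place "mount" (4x4, takes a point from camera to tool coordinates, whose origin is the TCP and whose axes are the flange's). Camera axes: x right, y down, z forward; pixel columns grow to the right and rows downward; lengths in mm; the calibration is good to about 2 mm. A picture is of the moment at which its call begins: read the wrist's pose just before it.
- ctrl.finish_job(): hands the job in, once; it reports no verdict.
The state is a dict: "clock": time; "q": joint angles; "qvel": joint speeds; "tau": joint torques, N m; "tool_pos": TCP position; "tcp_rot": TCP orientation; "contact_force": force on the tool from outside, world axes, zero at the start; "moment": the same for the moment, N m; "opening": opening from 0.0 (shut) to 1.0 (fully open).
Only numpy, scipy, OpenCV 4.12 (cv2) and the standard library are available. Lean on these libraries where they do the work, as an engineer would, in place of code of your own. Each camera call takes 0.05 s, during which the arm holds its last target. There are 200 camera calls.

## Working session

There is one attempt and no reset: what is moved stays moved. The work goes in short steps, Python scripts to look and compute and a tool call to move; the robot and the scene stay as the last step left them, time stands still between calls to the robot, and variables do not carry over. Pictures are saved under pics/ and viewed, about 8 in all and at most 12, crops included, and the job is handed in when it is done.

Besides the shell and the picture viewer there is one more tool, called after "Emit:" as name(argument=value, ...) on one line, values as JSON. jog_arm: Moves the arm, as the interface text tells. Its arguments: {"type":"object","properties":{"plan":{"type":"array"},"hand":{"type":"number"}},"required":["plan"]}

```bash
mkdir -p pics; cat > h.py <<'E'
import numpy as np, cv2
from cell import ctrl
def cam(n):
    s=ctrl.state(); c=ctrl.read_camera(n)
    if 'rvec' in c:
        R=cv2.Rodrigues(np.array(c['rvec'],float))[0]; t=np.array(c['tvec'],float).ravel()
        c['R']=R.T; c['o']=-R.T@t
    else:
        from scipy.spatial.transform import Rotation as Ro
        T=np.eye(4); T[:3,:3]=Ro.from_euler('xyz',s['tcp_rot']).as_matrix(); T[:3,3]=s['tool_pos']
        M=T@np.array(c['mount']); c['R']=M[:3,:3]; c['o']=M[:3,3]
    return c
def save(c,f): cv2.imwrite('pics/'+f,c['color'][:,:,::-1])
def rays(c,uv):
    p=cv2.undistortPoints(np.array(uv,float).reshape(-1,1,2),np.array(c['intrinsics'],float),np.array(c['D'],float)).reshape(-1,2)
    return np.c_[p,np.ones(len(p))]@c['R'].T
def onplane(c,uv,z):
    d=rays(c,uv); return c['o']+d*((z-c['o'][2])/d[:,2])[:,None]
def cloud(c):
    v,u=np.mgrid[0:400,0:640]; d=rays(c,np.c_[u.ravel(),v.ravel()])
    return (c['o']+d*c['z_map'].ravel()[:,None]).reshape(400,640,3)
E
python3 - <<'E'
from h import *
print(ctrl.state())
a=cam('scene');b=cam('top')
im=np.hstack([a['color'],b['color']])[:,:,::-1]
cv2.imwrite('pics/a.png',cv2.resize(np.vstack([a['color'],b['color']])[:,:,::-1],(480,600),interpolation=cv2.INTER_AREA))
print(a['o'],b['o'],a['R'][:,2],b['R'][:,2])
for c in (a,b):
    P=cloud(c);ok=c['z_map']>0
    w=ok&(P[...,2]>20)&(P[...,2]<230)&(P[...,0]>250)&(P[...,0]<850)&(abs(P[...,1])<600)
    n,l,s,ce=cv2.connectedComponentsWithStats(w.astype(np.uint8))
    for i in range(1,n):
        if s[i,4]>60:
            q=P[l==i]; top=q[q[:,2]>q[:,2].max()-15]
            print(s[i],ce[i].round(),'min',q.min(0).round(),'max',q.max(0).round(),'top',top.mean(0).round(), c['color'][l==i].mean(0).round())
E
```

```text
{'clock': 0.0, 'q': array([1.07728905e+00, 1.04682328e-01, 9.64514357e-02, 1.56388008e+00,
       1.57413340e-05, 1.35311338e+00]), 'qvel': array([-0.00115891,  0.00030359,  0.00035313,  0.00026206, -0.00114584,
       -0.00156294]), 'tau': array([ 6.15419904e-04, -5.56933737e+01,  5.03647435e+01,  1.70578453e-02,
       -3.01159162e-04,  7.96218728e-06]), 'tool_pos': array([163.20693226, 577.00557765, 208.72245761]), 'tcp_rot': array([-3.14031244e+00, -2.99289791e-04,  2.86576813e+00]), 'contact_force': array([ 0.59783952,  0.00885942, -0.14151716]), 'moment': array([0.02712991, 0.02250593, 0.02794614]), 'opening': 1.0041100818996118}
[ -75.1720685  -700.19811505  511.95433521] [ 168.26917619 -445.2982686   818.47848172] [ 0.67522628  0.47678127 -0.56280467] [ 0.3745362   0.20063742 -0.90524431]
[    0    12   554   198 42403] [254.  91.] min [ 262. -600.   20.] max [850. 600. 230.] top [718.  19. 222.] [177. 164. 142.]
[ 365  155   38   51 1066] [386. 175.] min [ 537. -434.   20.] max [ 690. -306.  117.] top [ 555. -412.  111.] [188. 172. 134.]
[160 175  57  25 358] [191. 186.] min
[... 1064 characters left out ...]
. 179.] min [402. -72.  20.] max [485. -37.  23.] top [447. -54.  21.] [48. 43. 38.]
[443 169  26  25 483] [456. 181.] min [ 636. -525.   20.] max [ 689. -475.   32.] top [ 660. -500.   28.] [154. 149. 133.]
[ 218  172   49   57 1231] [249. 195.] min [ 379. -217.   20.] max [489. -77. 193.] top [ 402. -194.  187.] [154. 138. 110.]
[386 172  31  36 823] [401. 189.] min [ 535. -435.   20.] max [ 584. -383.  118.] top [ 558. -410.  112.] [177. 158. 125.]
[313 195  30  32 733] [327. 211.] min [ 453. -325.   20.] max [ 508. -271.   58.] top [ 479. -299.   53.] [74. 87. 98.]
[ 399  214   93  173 4935] [453. 292.] min [ 250. -600.   20.] max [ 566. -518.  111.] top [ 419. -563.  104.] [63. 54. 44.]
```

View pics/a.png

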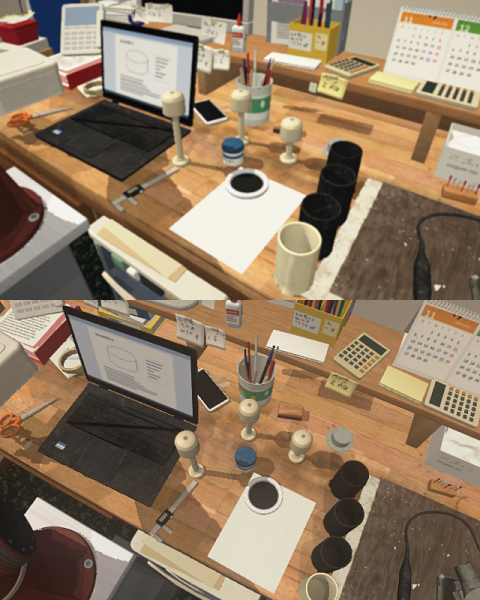

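The combined picture, at 0.75 scale, has the scene view above and the top view below. In the scene view:
- Three ivory lamps stand with their heads at about (173,100), (241,100) and (290,125).
- The blue jar is at (232,152).
- The stand, a bright ring with a dark floor, is on the paper at (247,183).
- The laptop is between the arm and the lamps, so I have to pass over it.

Next I'll measure the lamps, the stand and the obstacles.

```bash
python3 - <<'E'
from h import *
a=cam('scene');b=cam('top')
Ps=np.vstack([cloud(c)[c['z_map']>0] for c in (a,b)]); 
Cs=[cloud(c) for c in (a,b)]
# height map 3 mm cells 
xs=Ps[(Ps[:,0]>200)&(Ps[:,0]<900)&(abs(Ps[:,1])<700)&(Ps[:,2]<600)]
H=np.zeros((140,280)); ix=((xs[:,0]-200)//5).astype(int); iy=((700-xs[:,1])//5).astype(int)
np.maximum.at(H,(np.clip(ix,0,139),np.clip(iy,0,279)),xs[:,2])
v=cv2.applyColorMap(np.uint8(np.clip(H,0,255)),cv2.COLORMAP_JET); cv2.imwrite('pics/h.png',cv2.resize(v[::-1],(800,400),interpolation=0))
for n,c,P in zip('st',(a,b),Cs):
    col=c['color'].astype(int); ok=(c['z_map']>0)
    # ivory masks inside table region
    m=ok&(col[...,0]>120)&(col[...,0]-col[...,2]>15)&(col[...,0]-col[...,2]<90)&(P[...,2]>70)&(P[...,2]<205)&(P[...,0]>350)&(P[...,0]<650)&(P[...,1]>-450)&(P[...,1]<-100)
    k,l,s,ce=cv2.connectedComponentsWithStats(m.astype(np.uint8))
    for i in range(1,k):
        if s[i,4]>80:
            q=P[l==i]; zt=np.percentile(q[:,2],98); h=q[(q[:,2]>zt-48)&(q[:,2]<zt-14)]
            # circle fit r=26 to side pts
            from scipy.optimize import least_squares
            f=least_squares(lambda p:np.hypot(h[:,0]-p[0],h[:,1]-p[1])-26,h[:,:2].mean(0)+20*(h[:,:2].mean(0)-c['o'][:2])/500,loss='soft_l1')
            print(n,'lamp',s[i],'ztop',zt.round(),'ctr',f.x.round(1),'res',np.abs(f.fun).mean().round(1))
    # stand: dark floor ellipse
    r=ok&(col.sum(2)<180)&(P[...,2]<18)&(P[...,0]>330)&(P[...,0]<560)&(P[...,1]>-480)&(P[...,1]<-250)
    k,l,s,ce=cv2.connectedComponentsWithStats(r.astype(np.uint8))
    for i in range(1,k):
        if s[i,4]>150:
            g=cv2.findContours((l==i).astype(np.uint8),0,1)[0][0].reshape(-1,2); w=onplane(c,g,6)
            cc,rr=cv2.minEnclosingCircle(w[:,:2].astype(np.float32)); print(n,'dark',s[i],np.round(cc),round(rr),'depth z',P[l==i][:,2].mean().round(1))
    # z check, ext around laptop
    z=P[ok]; z=z[(z[:,0]>250)&(z[:,0]<750)&(z[:,1]>-250)&(z[:,1]<700)]; print('max z by y', [(y,z[(z[:,1]>y)&(z[:,1]<y+100)][:,2].max().round() if ((z[:,1]>y)&(z[:,1]<y+100)).any() else 0) for y in range(-250,700,100)])
E
```

```text
s lamp [ 308  110   36   51 1039] ztop 149.0 ctr [ 568.7 -263. ] res 18.0
s lamp [ 215  121   32   66 1144] ztop 190.0 ctr [ 406.  -188.5] res 0.8
s lamp [374 156  29  33 820] ztop 116.0 ctr [ 565.5 -407.5] res 0.8
s dark [308 232  42  24 785] [ 424. -375.] 35 depth z 6.4
max z by y [(-250, np.float64(201.0)), (-150, np.float64(264.0)), (-50, np.float64(265.0)), (50, np.float64(266.0)), (150, np.float64(265.0)), (250, np.float64(262.0)), (350, np.float64(262.0)), (450, np.float64(255.0)), (550, np.float64(265.0)), (650, np.float64(121.0))]
t lamp [319 100  31  22 282] ztop 128.0 ctr [ 663.9 -228.7] res 2.1
t lamp [319 131  27  34 654] ztop 152.0 ctr [ 565.5 -265.7] res 0.5
t lamp [386 172  31  33 716] ztop 117.0 ctr [ 562.9 -408.9] res 0.5
t lamp [233 174  32  37 719] ztop 191.0 ctr [ 405.1 -189.9] res 0.3
t dark [333 242  37  37 643] [ 422. -377.] 36 depth z 6.3
max z by y [(-250, np.float64(203.0)), (-150, np.float64(267.0)), (-50, np.float64(267.0)), (50, np.float64(266.0)), (150, np.float64(266.0)), (250, np.float64(255.0)), (350, np.float64(134.0)), (450, np.float64(138.0)), (550, np.float64(145.0)), (650, np.float64(72.0))]
```

View pics/h.png

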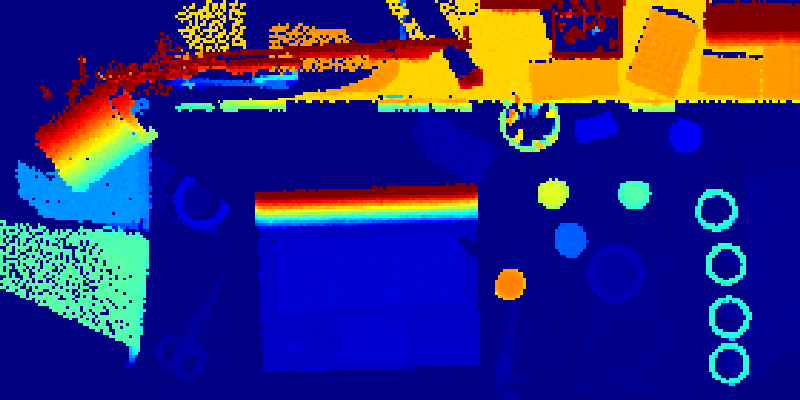

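Every fit agrees with the stated sizes:

| Item | Position (x, y), mm | Check |
|---|---|---|
| Tall lamp | (405, -190) | top at 191 |
| Mid lamp | (566, -265) | top at 152 |
| Low lamp | (564, -408) | top at 117 |
| Stand | (423, -376) | floor at z 6 |
| Laptop | screen at x 510–567, y 254 to -140 | top at 266 |

I'll raise the tool first, then pass around in front of and above the laptop.

Emit:
jog_arm(plan=[{"z":-4.5},{"z":-4.5},{"z":-4.5},{"z":-2},{"x":-3.4,"y":-3.2},{"x":-3.4,"y":-3.2},{"x":-3.4,"y":-3.2},{"x":-3.4,"y":-3.2},{"x":-3.4,"y":-3.2},{"x":-3.4,"y":-3.2}], hand=8.54)

```text
invalid input at $.plan[0]: expected keys x, y, z, turn
```

Emit:
jog_arm(plan=[{"x":0,"y":0,"z":-4.5,"turn":0},{"x":0,"y":0,"z":-4.5,"turn":0},{"x":0,"y":0,"z":-4.5,"turn":0},{"x":0,"y":0,"z":-2,"turn":0},{"x":-3.4,"y":-3.2,"z":0,"turn":0},{"x":-3.4,"y":-3.2,"z":0,"turn":0},{"x":-3.4,"y":-3.2,"z":0,"turn":0},{"x":-3.4,"y":-3.2,"z":0,"turn":0},{"x":-3.4,"y":-3.2,"z":0,"turn":0},{"x":-3.4,"y":-3.2,"z":0,"turn":0}], hand=8.54)

```text
clock: 1.2
tool_pos: [309.1, 332.5, 363.5]
tcp_rot: [-3.13, -0.003, 2.875]
contact_force: [0.3, 0.6, 0.2]
opening: 1.002
```

Emit:
jog_arm(plan=[{"x":-3.3,"y":-3.1,"z":0,"turn":0},{"x":-3.3,"y":-3.1,"z":0,"turn":0},{"x":-3.3,"y":-3.1,"z":0,"turn":0},{"x":-3.3,"y":-3.1,"z":0,"turn":0},{"x":-3.3,"y":-3.1,"z":0,"turn":0},{"x":-3.3,"y":-3.1,"z":0,"turn":0},{"x":-0.5,"y":-3.6,"z":0,"turn":0},{"x":-0.5,"y":-3.6,"z":0,"turn":0},{"x":-0.5,"y":-3.6,"z":0,"turn":0},{"x":-0.5,"y":-3.6,"z":0,"turn":0}])

```text
clock: 2.2
tool_pos: [436.7, -61.2, 364.6]
tcp_rot: [-3.131, -0.004, 2.874]
contact_force: [1.2, -0.8, -0.1]
opening: 1.002
```

Emit:
jog_arm(plan=[{"x":-0.1,"y":-3.3,"z":0,"turn":0},{"x":-0.1,"y":-3.3,"z":0,"turn":0},{"x":-0.1,"y":-3.3,"z":0,"turn":0},{"x":-0.1,"y":-3.0,"z":0,"turn":0},{"x":0,"y":0,"z":0,"turn":0},{"x":0,"y":0,"z":0,"turn":0}])

```text
clock: 2.8
tool_pos: [403.1, -195.6, 364.7]
tcp_rot: [-3.131, -0.005, 2.867]
contact_force: [-0.1, -0.2, 0.0]
opening: 1.003
```

```bash
cat > w.py <<'E'
from h import *
import sys
from scipy.optimize import least_squares
from scipy.spatial.transform import Rotation as Ro
s=ctrl.state(); print(s['clock'],s['tool_pos'].round(1),s['tcp_rot'].round(4),s['opening'],s['contact_force'].round(1),s['q'].round(2))
c=cam('wrist'); save(c,sys.argv[1]); P=cloud(c); col=c['color'].astype(int)
print('cam',c['o'].round(),c['R'][:,2].round(2))
m=(c['z_map']>0)&(P[...,2]>148)&(P[...,2]<200)&(np.hypot(P[...,0]-405,P[...,1]+190)<60)
q=P[m]; print(len(q))
if len(q)>50:
    top=q[q[:,2]>180]; print('ztop',np.percentile(q[:,2],98).round(1),'top mean',q.mean(0).round(1),q.min(0).round(1),q.max(0).round(1))
    k=cv2.findContours(m.astype(np.uint8),0,1)[0]; k=max(k,key=len).reshape(-1,2); print('contour px',k.min(0),k.max(0))
    w=onplane(c,k,174); print('circle on z=174',cv2.minEnclosingCircle(w[:,:2].astype(np.float32)))
E
python3 w.py w1.png
```

```text
2.8 [ 403.1 -195.6  364.7] [-3.1312 -0.005   2.8673] 1.003387628489854 [-0.1 -0.2  0. ] [-0.74 -0.25  0.05  1.87 -0.01 -0.46]
cam [ 330. -172.  529.] [ 0.29 -0.09 -0.95]
2128
ztop 191.4 top mean [ 403.3 -187.3  184.8] [ 381.3 -213.7  148.6] [ 432.6 -162.5  192.7]
contour px [296 137] [346 190]
circle on z=174 ((405.9903869628906, -188.0087432861328), 27.93124008178711)
```

View pics/w1.png

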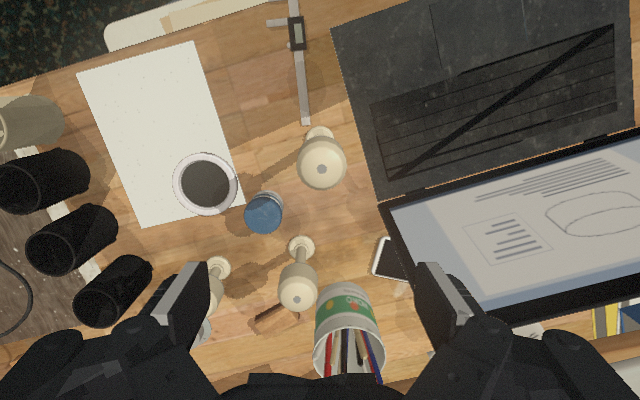

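The wrist view shows the tall lamp's head at (321,165), the stand at (205,183) and the jar at (263,213). The head's centre comes out at (405.5, -189), which agrees with the other cameras. I'll correct the position, descend to just above the head and check there.

Emit:
jog_arm(plan=[{"x":-0.15,"y":0.9,"z":0,"turn":0},{"x":0,"y":0,"z":4,"turn":0},{"x":0,"y":0,"z":4,"turn":0},{"x":0,"y":0,"z":4,"turn":0},{"x":0,"y":0,"z":3.5,"turn":0},{"x":0,"y":0,"z":0,"turn":0},{"x":0,"y":0,"z":0,"turn":0}])

```text
clock: 3.55
tool_pos: [410.1, -179.5, 207.4]
tcp_rot: [-3.13, 0.0, 2.878]
contact_force: [0.1, -0.0, 1.2]
opening: 1.001
```

```bash
python3 w.py w2.png
```

```text
3.55 [ 410.1 -179.5  207.4] [-3.1304e+00  4.0000e-04  2.8785e+00] 1.000782986669176 [ 0.1 -0.   1.2] [-0.7  -0.37 -0.34  1.59 -0.01 -0.44]
cam [ 336. -157.  372.] [ 0.29 -0.09 -0.95]
6381
ztop 191.2 top mean [ 401.  -185.3  183.8] [ 381.  -213.3  148. ] [ 432.1 -162.   192.5]
contour px [252 166] [339 259]
circle on z=174 ((405.1331481933594, -187.29190063476562), 29.9298095703125)
```

View pics/w2.png

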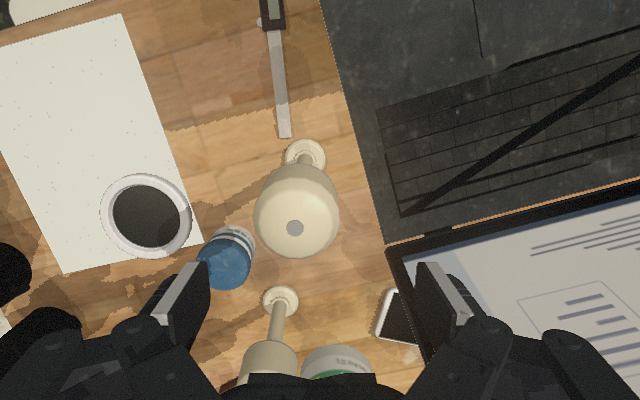

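The wrist view shows the head's top knob at (295,228), between the fingers but left of their centre line. The TCP is about 8.5 mm off, so I'll correct that and descend slowly.

Emit:
jog_arm(plan=[{"x":0.15,"y":-0.85,"z":0,"turn":0},{"x":0,"y":0,"z":0,"turn":0},{"x":0,"y":0,"z":0,"turn":0}])

```text
clock: 3.9
tool_pos: [408.3, -189.2, 212.9]
tcp_rot: [-3.127, 0.007, 2.879]
contact_force: [1.2, 0.4, 0.1]
opening: 1.003
```

Emit:
jog_arm(plan=[{"x":0.3,"y":0.15,"z":0,"turn":0},{"x":0,"y":0,"z":1.5,"turn":0},{"x":0,"y":0,"z":1.5,"turn":0},{"x":0,"y":0,"z":1,"turn":0},{"x":0,"y":0,"z":0,"turn":0},{"x":0,"y":0,"z":0,"turn":0}])

```text
clock: 4.5
tool_pos: [405.5, -187.6, 169.3]
tcp_rot: [-3.128, 0.007, 2.878]
contact_force: [-0.2, 0.0, 0.1]
opening: 0.998
```

Emit:
jog_arm(plan=[{"x":0,"y":0,"z":1.0,"turn":0},{"x":0,"y":0,"z":1.0,"turn":0},{"x":0,"y":0,"z":0.8,"turn":0},{"x":0,"y":0,"z":0,"turn":0},{"x":0,"y":0,"z":0,"turn":0}])

```text
clock: 5.0
tool_pos: [405.6, -188.1, 138.8]
tcp_rot: [-3.128, 0.006, 2.878]
contact_force: [0.6, 0.1, -0.3]
opening: 1.001
```

```bash
python3 w.py w3.png
```

```text
5.0 [ 405.6 -188.1  138.8] [-3.1276  0.0065  2.8784] 1.0007361600904168 [ 0.6  0.1 -0.3] [-0.72 -0.39 -0.48  1.47 -0.01 -0.46]
cam [ 331. -164.  303.] [ 0.3  -0.09 -0.95]
18070
ztop 198.5 top mean [ 399.3 -184.9  184.2] [ 380.5 -239.4  148. ] [ 428.7 -130.8  200. ]
contour px [246 203] [373 343]
circle on z=174 ((404.9980773925781, -187.28746032714844), 32.83867645263672)
```

View pics/w3.png

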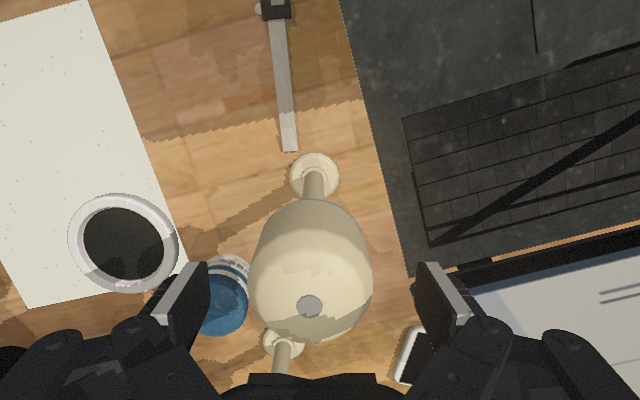

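The head is centred between the pads, with about equal gaps on both sides, so I'll close.

Emit:
jog_arm(plan=[{"x":0,"y":0,"z":0,"turn":0},{"x":0,"y":0,"z":0,"turn":0},{"x":0,"y":0,"z":0,"turn":0},{"x":0,"y":0,"z":0,"turn":0},{"x":0,"y":0,"z":0,"turn":0},{"x":0,"y":0,"z":0,"turn":0},{"x":0,"y":0,"z":0,"turn":0},{"x":0,"y":0,"z":0,"turn":0},{"x":0,"y":0,"z":0,"turn":0},{"x":0,"y":0,"z":0,"turn":0}], hand=4)

```text
clock: 6.05
tool_pos: [406.2, -188.6, 140.2]
tcp_rot: [-3.127, 0.008, 2.878]
contact_force: [-0.2, -0.5, -0.5]
opening: 0.582
```

Emit:
jog_arm(plan=[{"x":0,"y":0,"z":-0.5,"turn":0},{"x":0,"y":0,"z":-0.8,"turn":0},{"x":0,"y":0,"z":-1,"turn":0},{"x":0,"y":0,"z":0,"turn":0},{"x":0,"y":0,"z":0,"turn":0}])

```text
clock: 6.55
tool_pos: [406.2, -188.2, 165.7]
tcp_rot: [-3.127, 0.009, 2.878]
contact_force: [-0.3, 0.0, -1.4]
opening: 0.58
```

```bash
cat > s.py <<'E'
from h import *
import sys
s=ctrl.state(); print(s['clock'],s['tool_pos'].round(1),s['tcp_rot'].round(4),s['opening'],s['contact_force'].round(1))
a=cam('scene');b=cam('top'); x,y=s['tool_pos'][:2]; out=[]
for n,c in (('s',a),('t',b)):
    P=cloud(c); ok=(c['z_map']>0)&(np.hypot(P[...,0]-x,P[...,1]-y)<38); 
    for lo,hi,nm,r in ((-3,20,'foot',22),(20,200,'all',0)):
        pass
    uv=cv2.projectPoints(np.array([[x,y,s['tool_pos'][2]-50]]),np.array(c['rvec'],float),np.array(c['tvec'],float),np.array(c['intrinsics'],float),np.array(c['D'],float))[0].ravel()
    u,v=int(np.clip(uv[0],75,565)),int(np.clip(uv[1],85,315)); out.append(cv2.resize(c['color'][v-85:v+85,u-75:u+75],None,fx=2.6,fy=2.6,interpolation=cv2.INTER_CUBIC)); print(n,'crop origin',u-75,v-85,'x2.6')
cv2.imwrite('pics/'+sys.argv[1],np.hstack(out)[:,:,::-1])
E
python3 s.py s1.png
```

```text
6.55 [ 406.2 -188.2  165.7] [-3.1266  0.0086  2.8784] 0.5801395097636093 [-0.3  0.  -1.4]
s crop origin 159 76 x2.6
t crop origin 178 117 x2.6
```

View pics/s1.png

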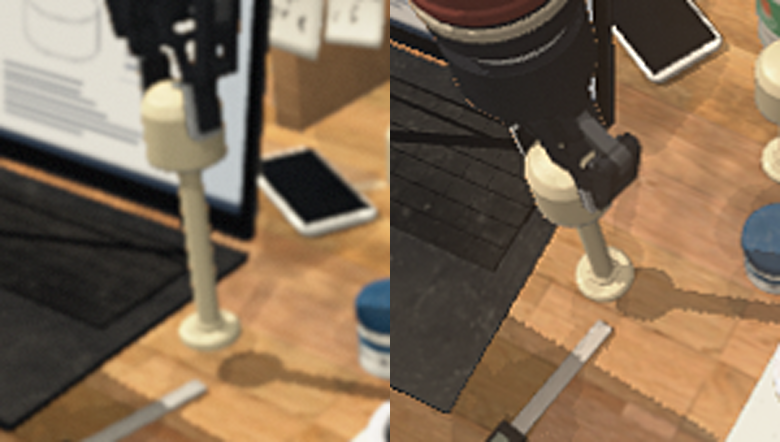

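The lamp is off the bench: its foot's shadow is detached, at (245,370) in the left crop. It seems upright, allowing for the perspective. I'll measure its lean from the head and foot centres.

```bash
cat > tilt.py <<'E'
from h import *
from scipy.optimize import least_squares
s=ctrl.state(); p=s['tool_pos']; print(s['clock'],p.round(1),s['tcp_rot'].round(4))
for n in ('scene','top'):
    c=cam(n); P=cloud(c); col=c['color'].astype(int)
    iv=(c['z_map']>0)&(col[...,0]>90)&(col[...,0]-col[...,2]>12)&(np.hypot(P[...,0]-p[0],P[...,1]-p[1])<45)
    z0=p[2]-141+2
    for nm,lo,hi,r in (('foot',z0-4,z0+13,22),('stem',z0+20,z0+60,8),('stemhi',z0+70,z0+120,8),('head',z0+138,z0+178,26)):
        q=P[iv&(P[...,2]>lo)&(P[...,2]<hi)]
        if len(q)<15: print(n,nm,len(q)); continue
        if nm=='foot': q=q[q[:,2]>z0+3] ; 
        d=q[:,:2].mean(0)-c['o'][:2]; d/=np.hypot(*d)
        if nm=='foot': print(n,nm,len(q),((q.min(0)+q.max(0))/2).round(1),q.min(0).round(),q.max(0).round()); continue
        f=least_squares(lambda t:np.hypot(q[:,0]-t[0],q[:,1]-t[1])-r,q[:,:2].mean(0)+r*.7*d,loss='soft_l1')
        print(n,nm,len(q),f.x.round(1),'z',q[:,2].mean().round(),'res',abs(f.fun).mean().round(1))
E
python3 tilt.py
```

```text
6.65 [ 406.1 -188.2  165.5] [-3.1266  0.0085  2.8784]
scene foot 230 [ 405.3 -189.5   34.5] [ 385. -211.   30.] [ 425. -168.   39.]
scene stem 172 [ 406.8 -188.4] z 67.0 res 0.8
scene stemhi 232 [ 406.3 -188.1] z 122.0 res 0.8
scene head 538 [ 406.5 -188.1] z 184.0 res 0.9
top foot 268 [ 404.7 -190.9   34.4] [ 384. -212.   29.] [ 426. -170.   39.]
top stem 78 [ 405.  -190.4] z 66.0 res 0.3
top stemhi 73 [ 405.2 -190. ] z 113.0 res 0.4
top head 246 [ 405.4 -189.5] z 186.0 res 0.9
```

The lamp leans less than 0.5°, with the foot centre about (-0.5, -1.5) from the TCP. I'll lift a further 50 mm and move gently towards the stand.

Emit:
jog_arm(plan=[{"x":0,"y":0,"z":-1.0,"turn":0},{"x":0,"y":0,"z":-1.5,"turn":0},{"x":0,"y":0,"z":-1.5,"turn":0},{"x":0,"y":0,"z":-1.0,"turn":0},{"x":-0.3,"y":-0.8,"z":0,"turn":0},{"x":-0.5,"y":-1.4,"z":0,"turn":0},{"x":-0.7,"y":-2,"z":0,"turn":0},{"x":-0.7,"y":-2,"z":0,"turn":0},{"x":-0.7,"y":-2,"z":0,"turn":0},{"x":-0.7,"y":-2,"z":0,"turn":0}])

```text
clock: 7.75
tool_pos: [414.0, -301.8, 220.3]
tcp_rot: [-3.127, 0.008, 2.881]
contact_force: [0.1, -1.0, -1.0]
opening: 0.576
```

Emit:
jog_arm(plan=[{"x":-0.7,"y":-1.7,"z":0,"turn":0},{"x":-0.7,"y":-1.7,"z":0,"turn":0},{"x":-0.7,"y":-1.5,"z":0,"turn":0},{"x":-0.4,"y":-1.0,"z":0,"turn":0},{"x":-0.2,"y":-0.4,"z":0,"turn":0},{"x":0,"y":0,"z":0,"turn":0},{"x":0,"y":0,"z":0,"turn":0},{"x":0,"y":0,"z":0,"turn":0}])

```text
clock: 8.55
tool_pos: [420.7, -379.2, 215.4]
tcp_rot: [-3.13, 0.002, 2.875]
contact_force: [0.3, -0.5, -0.9]
opening: 0.582
```

```bash
python3 tilt.py; python3 s.py s2.png; python3 - <<'E'
from h import *
c=cam('wrist'); P=cloud(c); ok=c['z_map']>0
m=ok&(np.hypot(P[...,0]-423,P[...,1]+376)<75)&(P[...,2]>9)&(P[...,2]<16)
q=P[m]; print('rim wrist',len(q), q.min(0).round(1) if len(q) else '', q.max(0).round(1) if len(q) else '', q.mean(0).round(1) if len(q) else '')
E
```

```text
8.55 [ 420.7 -379.2  215.4] [-3.1304e+00  1.9000e-03  2.8753e+00]
scene foot 306 [ 419.1 -380.4   84.4] [ 399. -401.   79.] [ 439. -360.   89.]
scene stem 217 [ 421.2 -379.1] z 116.0 res 0.6
scene stemhi 311 [ 421.4 -379.1] z 172.0 res 0.6
scene head 792 [ 421.7 -379.3] z 235.0 res 1.0
top foot 322 [ 416.4 -380.6   84.5] [ 396. -401.   80.] [ 436. -360.   89.]
top stem 68 [ 418.8 -380. ] z 117.0 res 0.5
top stemhi 45 [ 419.2 -380.3] z 158.0 res 0.4
top head 347 [ 420.2 -380.7] z 238.0 res 0.8
8.65 [ 420.8 -379.2  215.5] [-3.1302e+00  2.2000e-03  2.8754e+00] 0.5793218431424625 [ 0.9  1.  -1.5]
s crop origin 255 79 x2.6
t crop origin 282 145 x2.6
rim wrist 2347 [ 374.6 -425.1    9. ] [ 472.8 -313.9   15.3] [ 416.2 -372.3   11.7]
```

View pics/s2.png

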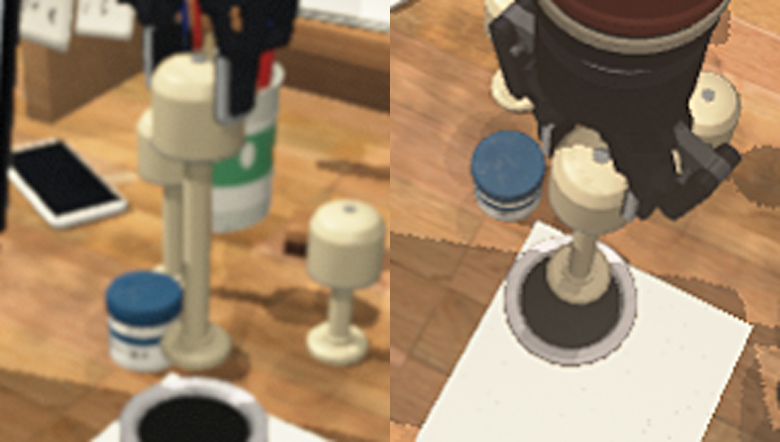

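The lamp is above the stand with the foot centre at about (418.5, -380), against a stand centre of (423.5, -375.5). The wrist rim extents confirm the stand position. I'll shift about 6.5 mm and come down partway.

Emit:
jog_arm(plan=[{"x":-0.3,"y":0.6,"z":0,"turn":0},{"x":0,"y":0,"z":1.0,"turn":0},{"x":0,"y":0,"z":1.5,"turn":0},{"x":0,"y":0,"z":1.5,"turn":0},{"x":0,"y":0,"z":1,"turn":0},{"x":0,"y":0,"z":0,"turn":0},{"x":0,"y":0,"z":0,"turn":0}])

```text
clock: 9.5
tool_pos: [425.2, -373.2, 159.1]
tcp_rot: [-3.132, 0.0, 2.876]
contact_force: [0.6, 0.0, -2.1]
opening: 0.577
```

```bash
python3 tilt.py
```

```text
9.5 [ 425.2 -373.2  159.1] [-3.1317e+00  2.0000e-04  2.8760e+00]
scene foot 289 [ 423.  -374.3   28.1] [ 402. -395.   23.] [ 444. -354.   33.]
scene stem 192 [ 425.4 -372.8] z 60.0 res 0.6
scene stemhi 274 [ 425.9 -373. ] z 116.0 res 0.6
scene head 665 [ 426.5 -373.1] z 179.0 res 0.9
top foot 284 [ 421.7 -374.3   28.1] [ 401. -395.   23.] [ 443. -354.   33.]
top stem 58 [ 423.1 -374. ] z 60.0 res 0.6
top stemhi 34 [ 423.7 -374.3] z 100.0 res 0.4
top head 270 [ 424.6 -374.9] z 181.0 res 0.7
```

Emit:
jog_arm(plan=[{"x":0,"y":0,"z":0.5,"turn":0},{"x":0,"y":0,"z":0.4,"turn":0},{"x":0,"y":0,"z":0,"turn":0},{"x":0,"y":0,"z":0.1,"turn":0},{"x":0,"y":0,"z":0,"turn":0}])

```text
clock: 10.1
tool_pos: [425.9, -374.5, 150.5]
tcp_rot: [-3.13, 0.003, 2.876]
contact_force: [-0.1, -0.7, -0.9]
opening: 0.575
```

Emit:
jog_arm(plan=[{"x":0,"y":0,"z":0.2,"turn":0},{"x":0,"y":0,"z":0.1,"turn":0},{"x":0,"y":0,"z":0,"turn":0}])

```text
clock: 10.4
tool_pos: [426.0, -374.7, 147.5]
tcp_rot: [-3.129, 0.003, 2.876]
contact_force: [-0.3, 1.1, -1.5]
opening: 0.579
```

Emit:
jog_arm(plan=[{"x":0,"y":0,"z":0.1,"turn":0},{"x":0,"y":0,"z":0,"turn":0}])

```text
clock: 10.6
tool_pos: [426.0, -374.7, 146.4]
tcp_rot: [-3.129, 0.003, 2.876]
contact_force: [-0.4, -0.3, -1.3]
opening: 0.577
```

Emit:
jog_arm(plan=[{"x":0,"y":0,"z":0.1,"turn":0},{"x":0,"y":0,"z":0,"turn":0}])

```text
clock: 10.8
tool_pos: [426.4, -375.1, 146.5]
tcp_rot: [-3.128, 0.005, 2.876]
contact_force: [-1.2, -1.1, -1.2]
opening: 0.582
```

Emit:
jog_arm(plan=[{"x":0,"y":0,"z":0.1,"turn":0},{"x":0,"y":0,"z":0,"turn":0}])

```text
clock: 11.0
tool_pos: [426.7, -375.5, 146.3]
tcp_rot: [-3.127, 0.006, 2.876]
contact_force: [-0.2, -0.8, -1.7]
opening: 0.577
```

Emit:
jog_arm(plan=[{"x":0,"y":0,"z":0.1,"turn":0},{"x":0,"y":0,"z":0,"turn":0}])

```text
clock: 11.2
tool_pos: [427.1, -375.9, 146.3]
tcp_rot: [-3.127, 0.007, 2.876]
contact_force: [0.1, -0.1, -1.6]
opening: 0.579
```

Emit:
jog_arm(plan=[{"x":0,"y":0,"z":0.2,"turn":0}])

```text
clock: 11.3
tool_pos: [427.8, -376.6, 146.1]
tcp_rot: [-3.125, 0.01, 2.876]
contact_force: [-1.3, 3.7, 22.9]
opening: 0.578
```

```bash
python3 tilt.py; python3 s.py s3.png; python3 -c "
from h import *
for i in range(3): print(ctrl.state()['contact_force'].round(2))"
```

```text
11.3 [ 427.8 -376.6  146.1] [-3.1251  0.0098  2.8761]
scene foot 388 [ 434.5 -376.6   15. ] [ 397. -420.   10.] [ 472. -333.   20.]
scene stem 177 [ 428.2 -376.3] z 47.0 res 0.6
scene stemhi 256 [ 428.3 -376.4] z 102.0 res 0.6
scene head 652 [ 428.9 -376.3] z 166.0 res 0.9
top foot 520 [ 425.8 -376.4   15.1] [ 385. -421.   10.] [ 467. -332.   20.]
top stem 61 [ 425.3 -377.1] z 47.0 res 0.4
top stemhi 29 [ 425.8 -377.3] z 86.0 res 0.4
top head 272 [ 427.1 -378. ] z 168.0 res 0.9
11.4 [ 427.8 -376.5  146.1] [-3.1253  0.0098  2.8762] 0.5794734433464509 [-0.8  2.1 13.1]
s crop origin 256 114 x2.6
t crop origin 279 155 x2.6
[-0.6   1.92 13.21]
[-0.6   1.92 13.21]
[-0.6   1.92 13.21]
```

View pics/s3.png

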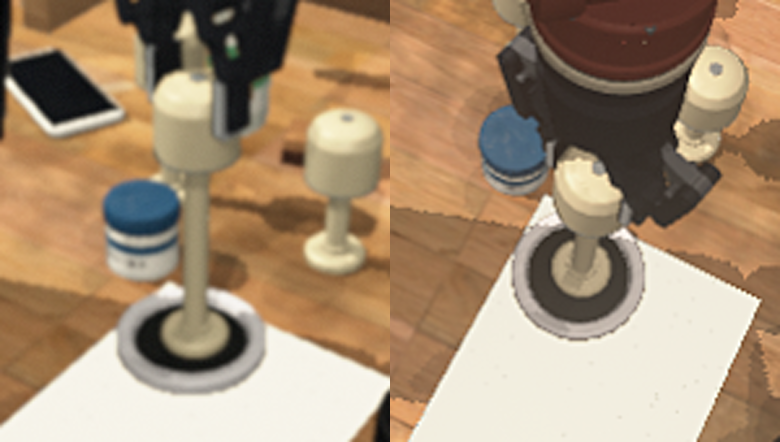

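The foot is inside the well at crop pixels (193,335) and (582,268), and the upward contact force of 13–23 N shows it is on the floor. The lean is about 1°. I'll relax the press and open.

Emit:
jog_arm(plan=[{"x":0,"y":0,"z":0,"turn":0}])

```text
clock: 11.6
tool_pos: [427.9, -376.6, 146.5]
tcp_rot: [-3.125, 0.01, 2.876]
contact_force: [0.2, -0.2, -2.1]
opening: 0.581
```

Emit:
jog_arm(plan=[{"x":0,"y":0,"z":0.1,"turn":0}])

```text
clock: 11.7
tool_pos: [428.3, -377.0, 146.2]
tcp_rot: [-3.124, 0.011, 2.876]
contact_force: [1.2, 1.1, 8.8]
opening: 0.573
```

Emit:
jog_arm(plan=[{"x":0,"y":0,"z":0.05,"turn":0},{"x":0,"y":0,"z":0,"turn":0},{"x":0,"y":0,"z":0,"turn":0},{"x":0,"y":0,"z":0,"turn":0},{"x":0,"y":0,"z":0,"turn":0}], hand=6.2)

```text
clock: 12.2
tool_pos: [427.7, -376.6, 144.0]
tcp_rot: [-3.125, 0.009, 2.876]
contact_force: [-0.4, 0.4, -0.2]
opening: 0.722
```

```bash
python3 tilt.py
```

```text
12.2 [ 427.7 -376.6  144. ] [-3.1252  0.0094  2.876 ]
scene foot 375 [ 439.2 -375.2   13. ] [ 407. -418.    8.] [ 471. -332.   18.]
scene stem 183 [ 429.5 -378. ] z 46.0 res 0.6
scene stemhi 260 [ 429.6 -377.6] z 100.0 res 0.6
scene head 609 [ 429.9 -377.1] z 165.0 res 1.0
top foot 604 [ 426.4 -376.3   12.9] [ 386. -421.    8.] [ 467. -332.   18.]
top stem 58 [ 427.  -378.5] z 47.0 res 0.3
top stemhi 29 [ 427.  -378.3] z 87.0 res 0.3
top head 246 [ 428.  -378.9] z 167.0 res 1.2
```

The lamp stands upright and free. I'll open fully and raise the gripper straight up.

Emit:
jog_arm(plan=[{"x":0,"y":0,"z":0,"turn":0},{"x":0,"y":0,"z":0,"turn":0},{"x":0,"y":0,"z":0,"turn":0},{"x":0,"y":0,"z":0,"turn":0}], hand=8.54)

```text
clock: 12.7
tool_pos: [427.7, -376.7, 144.1]
tcp_rot: [-3.125, 0.009, 2.876]
contact_force: [0.5, 0.1, -0.7]
opening: 1.0
```

Emit:
jog_arm(plan=[{"x":0,"y":0,"z":-1,"turn":0},{"x":0,"y":0,"z":-1.5,"turn":0},{"x":0,"y":0,"z":-2,"turn":0},{"x":0,"y":0,"z":-2,"turn":0},{"x":0,"y":0,"z":-3,"turn":0},{"x":0,"y":0,"z":-3,"turn":0},{"x":0,"y":0,"z":-2,"turn":0},{"x":0,"y":0,"z":0,"turn":0},{"x":0,"y":0,"z":0,"turn":0}])

```text
clock: 13.6
tool_pos: [427.0, -373.7, 304.3]
tcp_rot: [-3.121, 0.015, 2.876]
contact_force: [0.1, -0.1, -1.2]
opening: 1.001
```

```bash
python3 - <<'E'
from h import *
from scipy.optimize import least_squares
s=ctrl.state();print(s['clock'],s['tool_pos'],s['contact_force'])
out=[]
for n in('scene','top'):
    c=cam(n);P=cloud(c);col=c['color'].astype(int);out.append(c['color'][90:330,200:500])
    for (x,y,H) in((428,-377,196),(566,-265,150),(564,-408,115)):
        iv=(c['z_map']>0)&(col[...,0]>90)&(np.hypot(P[...,0]-x,P[...,1]-y)<40)
        for lo,hi,r in((H-140 if H>190 else H-100,H-70,8),(H-48,H-12,26)):
            q=P[iv&(P[...,2]>lo)&(P[...,2]<hi)]
            if len(q)<15: continue
            f=least_squares(lambda t:np.hypot(q[:,0]-t[0],q[:,1]-t[1])-r,[x,y],loss='soft_l1'); print(n,H,len(q),f.x.round(1),q[:,2].mean().round(),'ztop',P[iv&(P[...,2]<H+15)][:,2].max().round())
cv2.imwrite('pics/f.png',cv2.resize(np.hstack(out),(800,320))[:,:,::-1])
E
```

```text
13.6 [ 426.98318498 -373.74471568  304.32510542] [ 0.09130859 -0.1401553  -1.20470864]
scene 196 354 [ 429.6 -377.9] 92.0 ztop 198.0
scene 196 709 [ 430.  -377.4] 166.0 ztop 198.0
scene 150 341 [ 567.4 -263.2] 124.0 ztop 150.0
scene 115 106 [ 565.1 -407.8] 30.0 ztop 117.0
scene 115 492 [ 565.7 -407.4] 85.0 ztop 117.0
top 196 59 [ 426.9 -378.8] 76.0 ztop 199.0
top 196 258 [ 427.9 -379.8] 167.0 ztop 199.0
top 150 39 [ 565.  -265.7] 59.0 ztop 150.0
top 150 263 [ 565.4 -265.4] 119.0 ztop 150.0
top 115 24 [ 562.2 -408.9] 22.0 ztop 115.0
top 115 140 [ 562.8 -409. ] 82.0 ztop 115.0
```

View pics/f.png

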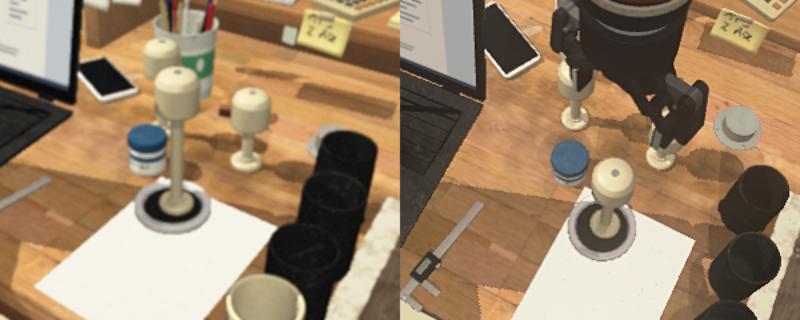

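The final view shows the tall lamp upright on the stand, its foot within the rim at (176,205) left and (604,228) right. The other two lamps haven't moved and the gripper is clear, so I'm handing in.

```bash
python3 -c "
from cell import ctrl
print(ctrl.finish_job())"
```

```text
the job is handed in; nothing more can be done
None
```

The tall lamp is standing on the round aluminium stand with its foot inside the rim. I gripped it by the head, carried it upright over to the stand, lowered it until the contact force rose, then let go and backed away. The job was handed in at about 13.7 s.

**Placement:** the lamp's axis is at about (428, -378), some 5 mm from the stand's centre, against 16 mm of room. Its top is at z 198, where a 190 mm lamp on the 6 mm floor should give 196. Stem and head line up to within about 1 mm, so it is upright.

**Other lamps:** the mid lamp at (566, -265) and the low lamp at (564, -408) are standing within about 1–2 mm of their first measured positions. The gripper was clear above, with its fingers at z 304.

**Disagreements and force:**
- The scene and top cameras differ by about 2–3 mm, close to their stated calibration.
- Single arm moves landed up to about 8 mm off and I corrected them.
- The lowering pressed up to 23 N through the held lamp. That was the highest reading I saw, well under the 120 N wrist limit.

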